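# Load a test coupon under the spring clip of a marking fixture

### The arm

A 7-joint arm with a two-finger parallel gripper is mounted at the origin on the work surface; the furniture and walls round the work are solid. World frame = base frame: x ahead of the robot, y to its left, z up, the work surface at z = 0. Lengths are in m, angles in rad, forces in N, time in s.
With the tool pointing down it reaches from about 0.4 to 0.85 m from the base axis. Payload 4.5 kg.
Tool frame: the origin (TCP) lies between the finger pads; the fingertips stand 25 mm ahead of it and the grasp point (between the pads) lies 6 mm ahead of it (r.tips_ahead is the distance from the TCP to the fingertips, in m); z points along the fingers, y is the direction in which the jaws open and shut (so a half turn about z gives the same grasp; the last joint's range is limited). The gripper opens to 88 mm and grips with 3 to 60 N. Pads are 18 mm wide; open, the fingers measure 123 mm over their backs; the gripper's body (75 mm by 187 mm) begins 45 mm behind the grasp point.
Start: joints at [-1.076, 0.689, -0.195, 1.565, 0.157, 0.902, -0.215], TCP at [0.278, 0.56, 0.264] pointing down, gripper open.
Joint ranges: [-3.01, 3.01], [-0.46, 2.08], [-1.47, 1.51], [0.13, 2.56], [-1, 4.14], [0.04, 2.09], [-2.66, 2.66]. Speed limits (rad/s): [2.57, 2.57, 3.14, 3.14, 3.14, 3.14, 3.14].

### API

Orientations are given as a unit quaternion [x, y, z, w].
In Python, from plant import r, imaging gives the robot as it stands.
- The arm moves only by the tool send_rows, never from a script. Its argument "moves" is one flat list of numbers, 6 for each row, row after row: the shift along the tool's x, y, z in m, then the turn, a rotation vector about the tool's x, y, z in degrees. A call has exactly 5 rows; each row is the pose to reach, as a shift and turn from the pose measured when the call began, along the tool's axes at that moment; what a row does not reach only later rows make up. A row lasts 1/12 s, in which the tool goes at most 41.7 mm and 7.16 degrees, less where a joint would pass 70% of its speed; a pose out of reach is approached as far as the arm can. A call with a gripper value outside its range is refused whole. "claw" is the closure, from -1 (fully open) to 1 (shut), so that 0 is half open, set as the call begins (left out, the last holds). The fingers move at their own pace and stop on an object; "grip_force" is the grip in N (left out, the last holds). Time passes only in rows, so rows that repeat a pose let the fingers close, or fill a call up. It gives the time, the measured TCP pose, the force and the opening at its end, in the units of the state.
- r.get_state(): the state, without advancing time (a new reading comes with each control period).
- imaging.snapshot(name): name is "side" or "top" or "wrist"; returns a dict with "image" (480x640x3 uint8, red, green, blue), "depth" (480x640 float32, m along the optical axis (not along the pixel's ray), 0 where there is no reading), "mtx" (3x3 intrinsics, pixels), "rvec" (rotation vector, rad) and "tvec" (3), from world to camera coordinates, as OpenCV has them. Camera axes: x right, y down, z forward; pixel columns grow to the right and rows downward; lengths in m; the calibration is good to about 2 mm. A picture is of the moment at which its call begins.
- r.finish_job(): hands the job in, once; it reports no verdict.
Trained networks look in a picture, given as the dict that the camera call returned (one of the last four; its "shot" number tells which), for a name from the list of things; names that differ only in an ending like _2 or _b are one class to them, and where a whole thing is asked for, a point or a joint stands for the part that bears it (a point fixed in the world has none). Each returns a list of dicts, best first, with "score" (0 to 1); they miss things now and then, are a little off and sometimes report something else, mostly with a low value. They report only what shows in the picture. A call takes as long as a camera call. They do not tell look-alikes from the thing itself.
- imaging.look_for(query, picture): "box" ([centre column, centre row, width, height] as shares, 0 to 1, of the picture: columns of its width, rows of its height, round what is visible of it).
- imaging.silhouettes(query, picture): "pixels" (480x640 bool, what is visible of it) and "box" ([centre column, centre row, width, height] as shares, 0 to 1, of the picture: columns of its width, rows of its height, round what is visible of it).
- imaging.pinpoint(query, picture): "point" ([column, row] as shares, 0 to 1, of the picture: columns of its width, rows of its height: a listed point, or the origin of a listed thing).
The state is a dict: "clock": time; "q": joint angles; "qd": joint speeds; "joint_torque": joint torques, N m; "tool_pos": TCP position; "eef_rot": TCP orientation; "contact_force": force on the tool from outside, world axes, zero at the start; "moment": the same for the moment, N m; "opening": opening from 0.0 (shut) to 1.0 (fully open).
Only numpy, scipy, OpenCV 4.12 (cv2) and the standard library are available. Lean on these libraries where they do the work, as an engineer would, in place of code of your own. Each camera call takes 0.05 s, during which the arm holds its last target.

### The job

Load the steel coupon that lies on the marking fixture: slide it up to the spring clip, hold the clip's tail down with one fingertip so that its lip rises, and with the other fingertip push the coupon beneath the lip until it sits square and fully home against the fence while the clip is still held down. Then let go so that the clip clamps it. Only push the coupon, never lift it, and do not disturb the spare coupons or the punch lying beside the fixture.

Things in the scene. Friction and masses are not known exactly. Their poses are not given: they have to be found in the camera images.
- fixture: marking fixture screwed to the bench: black steel base 200 x 100 mm (x, y), its flat bed 16 mm above the bench. Origin: centre of the underside. Its +x is the direction in which the coupon is pushed in; z up. Two bright guides 6 mm high, inner faces at y = +-32 mm, stand on the bed from x = -30 to +32 mm; before them, from x = -63 mm, they flare out to 78 mm apart.
- fence (a point): mid-point of the fence's face, 3.5 mm above the bed, at x = +32 mm in the fixture's frame. The fence is a bright bar 7 mm high across the end of the guides; the coupon goes home against it.
- hinge (a point): centre of the clip's hinge pin (along the fixture's y), 25 mm above the bench at x = +44, y = 0 mm in the fixture's frame. The lugs that carry it reach from x = +36 to +52 mm, y = -25 to +25 mm with the pin heads, and stand 32 mm above the bench.
- clip (a joint): bright spring rocker clip on that pin, in rad: 0 = shut, 0.35 = fully open (tail pressed down to its stop); its spring shuts it. About 6 N at mid-tail hold it fully down, more nearer the pin. With the coupon clamped it reads about 0.12.
- clip_tail (a point): mid-point of the top of the clip's tail, a flat pad 36 mm wide that reaches from the hinge towards +x (away from the coupon), from x = +53 to +93 mm in the fixture's frame. Shut, it slopes up, its end 37 mm above the bench; fully down it lies level with its top 20 mm above the bench (4 mm above the bed, so lower than the coupon's top).
- clip_lip (a point): mid-point of the underside of the lip at the end of the clip's nose (30 mm wide, towards -x). Its outer face is at x = +18 mm in the fixture's frame. Shut, its underside is 21 mm above the bench and bars the coupon's way; fully open, about 29 mm.
- coupon_centre (a point): centre of the coupon to be loaded: a flat bright steel bar 25 x 60 x 8 mm (its own x, y, z), about 0.09 kg, with two small dark holes, lying flat on the bed before the clip with its long sides across the fixture (its +x roughly along the fixture's +x). Fully home its centre is 12.5 mm before the fence.
- spare_1_centre (a point): centre of the lower of two equal coupons stacked on the bench beside the fixture (-y side); not to be used
- spare_2_centre (a point): centre of the upper of those two; not to be used
- punch: centre punch, 120 mm long, 12 mm thick, lying on the bench beside the fixture (+y side); leave alone
There are look-alikes about, which are no part of the job. Leave any turquoise look-alike of the part that bears coupon_centre alone.

How it is judged:
By the outcome, as a careful person would: the job done as asked, in the order asked, and still so for the second after the job is handed in, with the robot touching nothing.
It also fails if it takes over 48 s, if anything falls off the work surface, if the arm or the gripper's body presses on something with over 40 N, if the wrist force passes 120 N, or if a joint passes its speed limit or range.

## Working session

There is one attempt and no reset: what is moved stays moved. The work goes in short steps, Python scripts to look and compute and a tool call to move; the robot and the scene stay as the last step left them, time stands still between calls to the robot, and variables do not carry over. Pictures are saved under pics/ and viewed, and the job is handed in when it is done.

Besides the shell and the picture viewer there is one more tool, called as name(argument=value, ...), one argument or row to a line, values as JSON. send_rows: Moves the arm, as the interface text tells. Its arguments: {"type":"object","properties":{"moves":{"type":"array"},"claw":{"type":"number"},"grip_force":{"type":"number"}},"required":["moves"]}

```bash
ls; mkdir -p pics; cat > h.py <<'E'
import numpy as np,cv2
from plant import r,imaging
def snap(n,f=None):
    s=imaging.snapshot(n)
    if f: cv2.imwrite('pics/'+f,s['image'][:,:,::-1])
    return s
def cam(s):
    R=cv2.Rodrigues(np.array(s['rvec'],float))[0];return R,np.array(s['tvec'],float).reshape(3)
def ray(s,u,v,z):
    R,t=cam(s);K=np.array(s['mtx']);d=R.T@np.linalg.solve(K,[u,v,1]);c=-R.T@t
    return c+d*(z-c[2])/d[2]
def dep(s,u,v):
    R,t=cam(s);K=np.array(s['mtx']);z=s['depth'][int(round(v)),int(round(u))]
    return R.T@(np.linalg.solve(K,[u,v,1])*z-t)
def proj(s,p):
    return cv2.projectPoints(np.array(p,float).reshape(-1,3),np.array(s['rvec'],float),np.array(s['tvec'],float),np.array(s['mtx'],float),None)[0].reshape(-1,2)
E
python3 - <<'E'
from h import *
print(r.get_state())
for n in ['side','top']:
    s=snap(n,n+'0.png')
    R,t=cam(s);print(n,'cam at',-R.T@t)
    for q in ['fixture','fence','hinge','clip_tail','clip_lip','coupon_centre','spare_1_centre','punch']:
        for d in imaging.pinpoint(q,s)[:3]:
            u,v=d['point'][0]*640,d['point'][1]*480
            print(q,round(d['score'],2),round(u),round(v),dep(s,min(u,639),min(v,479)).round(4))
E
```

```text
pics
{'clock': 0.0, 'q': array([-1.07621014,  0.689984  , -0.19449004,  1.5663364 ,  0.15731236,
        0.9024755 , -0.21510183]), 'qd': array([ 0.00057419, -0.0007485 , -0.00153661,  0.00145254,  0.00028027,
        0.00102602,  0.00144189]), 'joint_torque': array([ 5.06412161e-04, -5.27562153e+01, -1.26673780e+00, -1.53431565e+01,
       -5.26941021e-02,  6.61400918e-03,  1.48907893e-04]), 'tool_pos': array([0.2777055 , 0.55927067, 0.2629114 ]), 'eef_rot': array([ 2.28325680e-01,  9.73584389e-01, -8.96439121e-04, -1.31794144e-04]), 'contact_force': array([ 0.41006182, -0.33282237,  0.95108749]), 'moment': array([0.01524269, 0.01154359, 0.01271744]), 'opening': 1.0036175151178646}
side cam at [ 0.28879195 -0.54171532  0.4140149 ]
fixture 0.61 294 270 [0.5304 0.1788 0.0161]
fence 0.69 316 258 [0.57   0.1998 0.019 ]
fence 0.68 298 273 [0.528  0.1568 0.0224]
hinge 0.93 321 249 [0.5792 0.2029 0.0309]
clip_tail 0.89 338 245 [0.6103 0.2103 0.0285]
clip_lip 0.71 308 258 [0.5607 0.2051 0.0173]
coupon_centre 0.85 391 305 [0.6222 0.06   0.0074]
coupon_centre 0.59 257 270 [0.478  0.1833 0.0235]
spare_1_centre 0.51 304 311 [0.5097 0.0813 0.0104]
punch 0.93 259 257 [0.4924 0.2234 0.0225]
top cam at [0.50045154 0.18550923 0.91244435]
fixture 0.83 316 271 [0.5447 0.1981 0.0155]
fence 0.62 312 260 [0.5615 0.2045 0.03  ]
fence 0.52 312 245 [0.5839 0.2042 0.0316]
hinge 0.59 306 245 [0.5839 0.2135 0.0297]
clip_tail 0.75 306 223 [0.6178 0.2126 0.0314]
clip_lip 0.82 314 263 [0.5584 0.2009 0.0167]
coupon_centre 0.66 325 314 [0.4805 0.1835 0.0229]
coupon_centre 0.65 406 223 [0.6213 0.0584 0.0078]
spare_1_centre 0.46 382 292 [0.5146 0.0961 0.0139]
punch 0.81 271 300 [0.5    0.2668 0.0107]
```

```bash
python3 - <<'E'
import cv2
a=cv2.imread('pics/top0.png');cv2.imwrite('pics/top0c.png',cv2.resize(a[170:370,200:460],None,fx=3,fy=3,interpolation=cv2.INTER_CUBIC))
a=cv2.imread('pics/side0.png');cv2.imwrite('pics/side0c.png',cv2.resize(a[190:350,200:440],None,fx=3,fy=3,interpolation=cv2.INTER_CUBIC))
E
```

```text
(no output)
```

View pics/top0c.png

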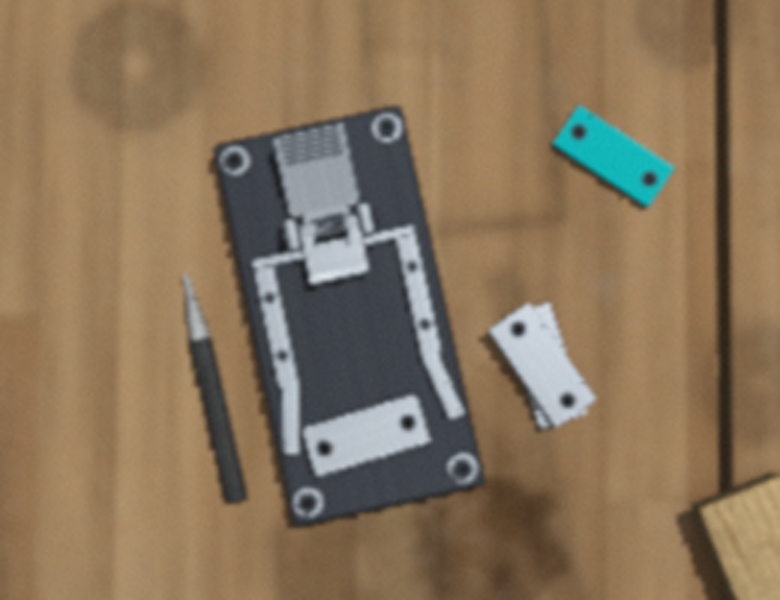

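View pics/side0c.png

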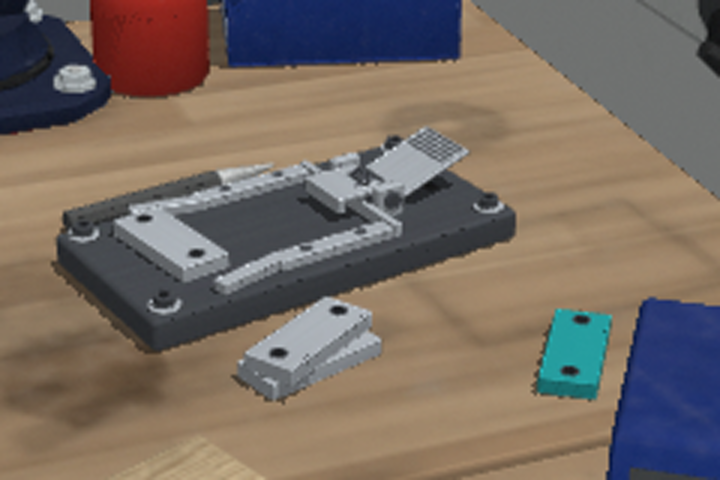

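View pics/top0.png

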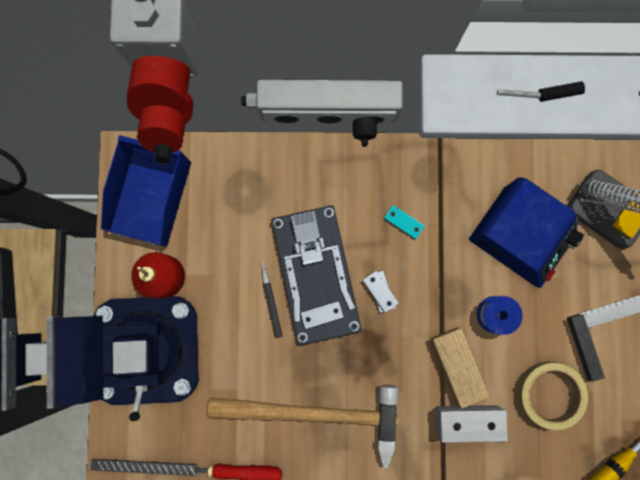

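The coupon to load is the bright one on the bed, at top (325,314) and side (257,270). The turquoise one at top (406,223) is a look-alike, and the two stacked bars at (382,292) are the spares. The crops confirm this. Next I'll measure the poses.

```bash
cat >> h.py <<'E'
def pts(s,m):
    R,t=cam(s);K=np.array(s['mtx']);v,u=np.nonzero(m&(s['depth']>0));z=s['depth'][v,u]
    return (np.linalg.solve(K,np.c_[u,v,np.ones(len(u))].T)*z).T@R-t@R
def rect(p):
    c,(w,h),a=cv2.minAreaRect((p[:,:2]*1000).astype(np.float32))
    if w<h: w,h,a=h,w,a+90
    return np.round(c,1),round(w,1),round(h,1),round((a+90)%180-90,1)
E
python3 - <<'E'
from h import *
s=snap('top')
for q in ['fixture','coupon_centre','spare_1_centre','punch']:
    for d in imaging.silhouettes(q,s)[:3]:
        m=d['pixels'];p=pts(s,m)
        print(q,round(d['score'],2),m.sum(),'z med',np.median(p[:,2]).round(4),p[:,2].max().round(4),rect(p),np.array(d['box'])*[640,480,640,480])
# obstacle height in 0.3..0.9,-.2..0.5
p=pts(s,np.ones((480,640),bool))
for x in np.arange(0.2,0.9,.05):
    print(round(x,2),[ (round(float(p[(abs(p[:,0]-x-.025)<.025)&(abs(p[:,1]-y-.025)<.025)][:,2].max(initial=0)),2)) for y in np.arange(-.1,.6,.05)])
E
```

```text
fixture 0.78 7891 z med 0.0167 0.0405 (array([542.4, 199. ]), 205.4, 103.2, 13.0) [314.304 274.752  93.184 140.88 ]
coupon_centre 0.87 634 z med 0.024 0.0295 (array([480. , 189.9]), 59.4, 25.0, -74.6) [322.816 315.168  36.224  26.112]
coupon_centre 0.68 563 z med 0.007 0.0118 (array([623.8,  62.4]), 58.1, 23.9, 56.1) [404.032 222.816  35.328  29.808]
spare_1_centre 0.57 643 z med 0.024 0.0295 (array([480.1, 189.6]), 59.5, 26.3, -73.3) [321.856 314.688  34.304  26.208]
punch 0.66 541 z med 0.0093 0.0147 (array([499.7, 269.6]), 112.8, 14.0, 14.1) [271.808 301.584  23.616  70.416]
0.2 [0.0, 0.0, 0.0, 0.0, 0.0, 0.0, 0.02, 0.03, 0.03, 0.02, 0.01, 0.01, 0.01, 0.0]
0.25 [0.01, 0.05, 0.05, 0.03, 0.03, 0.0, 0.0, 0.03, 0.02, 0.02, 0.01, 0.01, 0.01, 0.0]
0.3 [0.05, 0.05, 0.05, 0.03, 0.03, 0.02, 0.02, 0.03, 0.03, 0.03, 0.02, 0.05, 0.02, 0.0]
0.35 [0.03, 0.03, 0.03, 0.03, 0.02, 0.0, 0.0, 0.01, 0.02, 0.03, 0.12, 0.14, 0.15, 0.15]
0.4 [0.0, 0.03, 0.03, 0.0, 0.0, 0.02, 0.02, 0.01, 0.0, 0.02, 0.14, 0.14, 0.15, 0.15]
0.45 [0.04, 0.04, 0.03, 0.02, 0.02, 0.03, 0.03, 0.01, 0.0, 0.03, 0.13, 0.14, 0.15, 0.15]
0.5 [0.04, 0.0, 0.0, 0.02, 0.02, 0.03, 0.03, 0.02, 0.0, 0.01, 0.16, 0.08, 0.01, 0.0]
0.55 [0.1, 0.09, 0.01, 0.0, 0.0, 0.04, 0.04, 0.02, 0.0, 0.0, 0.08, 0.07, 0.02, 0.0]
0.6 [0.1, 0.09, 0.01, 0.01, 0.0, 0.03, 0.04, 0.03, 0.0, 0.3, 0.07, 0.04, 0.06, 0.0]
0.65 [0.09, 0.0, 0.0, 0.0, 0.0, 0.0, 0.0, 0.0, 0.33, 0.33, 0.07, 0.07, 0.07, 0.0]
0.7 [0.24, 0.24, 0.23, 0.23, 0.13, 0.0, 0.0, 0.0, 0.37, 0.37, 0.07, 0.07, 0.0, 0.0]
0.75 [0.25, 0.23, 0.35, 0.35, 0.34, 0.34, 0.34, 0.35, 0.38, 0.39, 0.0, 0.0, 0.0, 0.0]
0.8 [0.32, 0.32, 0.35, 0.35, 0.35, 0.35, 0.35, 0.35, 0.35, 0.17, 0.35, 0.35, 0.35, 0.28]
0.85 [0.0, 0.0, 0.0, 0.0, 0.0, 0.0, 0.0, 0.0, 0.0, 0.0, 0.0, 0.0, 0.0, 0.0]
```

```bash
cat >> h.py <<'E'
from scipy.spatial.transform import Rotation as Ro
def goto(p,ydeg):
    """shift (mm) and rotvec (deg) in tool axes to reach p with tool z down, tool y heading ydeg"""
    st=r.get_state();R0=Ro.from_quat(st['eef_rot']);a=np.radians(ydeg)
    y=np.array([np.cos(a),np.sin(a),0]);z=np.array([0,0,-1.]);x=np.cross(y,z)
    R1=Ro.from_matrix(np.c_[x,y,z])
    d=R0.inv().apply(np.array(p)-st['tool_pos']);w=(R0.inv()*R1).as_rotvec(degrees=True)
    print('t',round(st['clock'],2),'pos',st['tool_pos'].round(4),'F',st['contact_force'].round(1),'op',round(st['opening'],3),'\n shift mm',(d*1000).round(1),'rot',w.round(2),'n',max(np.linalg.norm(d)/.0417,np.linalg.norm(w)/7.16).round(1))
E
python3 -c "
from h import *
goto([.46,.185,.25],103)"
```

```text
t 1.15 pos [0.2779 0.5598 0.2638] F [-0.  -0.1  0.8] op 0.999 
 shift mm [-329.8 -254.8   13.7] rot [ 1.00e-02  0.00e+00 -3.94e+01] n 10.0
```

send_rows(
  moves=[-0.033, -0.025, 0.001, 0, 0, -4, -0.066, -0.051, 0.002, 0, 0, -8, -0.099, -0.076, 0.004, 0, 0, -12, -0.132, -0.102, 0.005, 0, 0, -16, -0.165, -0.127, 0.007, 0, 0, -20],
  claw=0.6,
)

```text
clock: 1.57
tool_pos: [0.3696, 0.3713, 0.2569]
eef_rot: [0.054, 0.999, 0.0, 0.0]
contact_force: [0.7, -0.3, 0.5]
opening: 0.647
```

```bash
python3 -c "
from h import *
goto([.46,.185,.25],103)"
```

```text
t 1.57 pos [0.3696 0.3713 0.2569] F [ 0.7 -0.3  0.5] op 0.647 
 shift mm [-109.9 -175.5    6.9] rot [ 1.000e-02  3.000e-02 -1.917e+01] n 5.0
```

send_rows(
  moves=[-0.022, -0.035, 0.001, 0, 0, -4, -0.044, -0.07, 0.003, 0, 0, -8, -0.066, -0.105, 0.004, 0, 0, -12, -0.088, -0.14, 0.005, 0, 0, -16, -0.11, -0.1755, 0.007, 0, 0, -19.2],
)

```text
clock: 1.98
tool_pos: [0.4607, 0.1837, 0.2502]
eef_rot: [-0.115, 0.993, 0.0, 0.001]
contact_force: [0.7, 0.6, -0.0]
opening: 0.267
```

```bash
python3 -c "
from h import *
goto([.46,.185,.25],103)
s=snap('wrist','w1.png');R,t=cam(s);print(-R.T@t,R)"
```

```text
t 1.98 pos [0.4607 0.1837 0.2502] F [ 0.7  0.6 -0. ] op 0.267 
 shift mm [0.4 1.4 0.2] rot [0.02 0.09 0.23] n 0.0
[0.38247979 0.16511515 0.37095527] [[-2.29478482e-01  9.73313499e-01  6.76970009e-04]
 [ 9.25666323e-01  2.18029631e-01  3.09200483e-01]
 [ 3.00801405e-01  7.15815060e-02 -9.50996637e-01]]
```

View pics/w1.png

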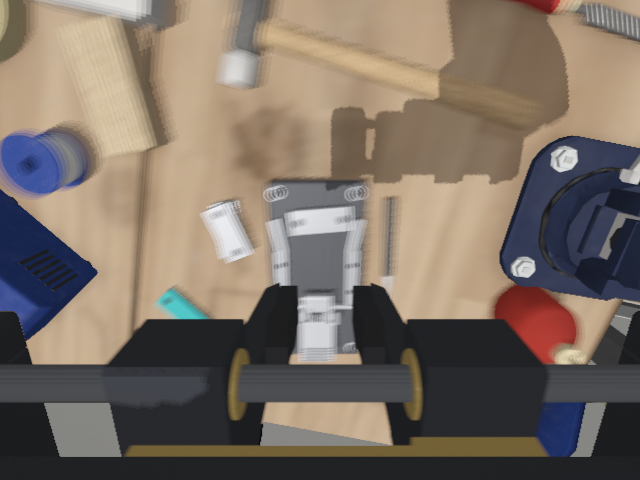

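```bash
cat >> h.py <<'E'
def F2W(p,c):  # fixture mm -> world m, c=(x,y mm,deg)
    p=np.atleast_2d(np.array(p,float));a=np.radians(c[2]);M=np.array([[np.cos(a),-np.sin(a)],[np.sin(a),np.cos(a)]])
    q=p.copy();q[:,:2]=p[:,:2]@M.T+np.array(c[:2]);return q/1000
def W2F(p,c):
    p=np.atleast_2d(np.array(p,float))*1000;a=np.radians(c[2]);M=np.array([[np.cos(a),-np.sin(a)],[np.sin(a),np.cos(a)]])
    q=p.copy();q[:,:2]=(p[:,:2]-np.array(c[:2]))@M;return q
MODEL=[[(-100,-50,16),(100,-50,16),(100,50,16),(-100,50,16)],
 [(-63,-39,22),(-30,-32,22),(32,-32,22),(32,32,22),(-30,32,22),(-63,39,22)]]
def overlay(s,c,f,box,k,extra=[]):
    im=s['image'][:,:,::-1];u0,v0,u1,v1=box;im=cv2.resize(im[v0:v1,u0:u1],None,fx=k,fy=k,interpolation=cv2.INTER_CUBIC)
    for m in MODEL+extra:
        q=((proj(s,F2W(m,c))-[u0,v0]+.5)*k-.5).round().astype(np.int32)
        cv2.polylines(im,[q.reshape(-1,1,2)],m[0][0]!=-63,(0,255,0),1)
    cv2.imwrite('pics/'+f,im)
E
python3 - <<'E'
from h import *
st=r.get_state()
s=snap('wrist','w2.png')
c=(542.4,199,13)
overlay(s,c,'w2o.png',(190,160,440,370),3)
p=pts(s,np.ones((480,640),bool))
for d in imaging.silhouettes('coupon_centre',s)[:3]:
    print(round(d['score'],2),rect(pts(s,d['pixels'])),np.array(d['box'])*[640,480,640,480])
E
```

```text
0.72 (array([478.6, 188.4]), 59.4, 28.0, -72.8) [339.776 216.48   64.704  29.808]
0.56 (array([542.3, 107.9]), 215.8, 56.8, -31.7) [198.144 302.256  51.52   33.888]
```

View pics/w2o.png

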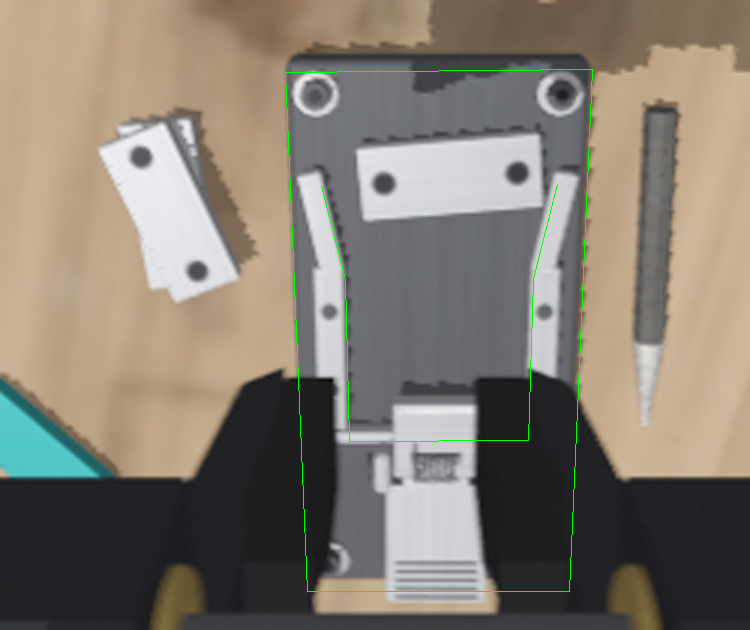

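```bash
python3 - <<'E'
from h import *
import pickle
s=snap('top');s['image']=cv2.imread('pics/top0.png')[:,:,::-1].copy()
pickle.dump({k:s[k] for k in ['image','mtx','rvec','tvec']},open('top0.pkl','wb'))
for c in [(539.3,198.3,13)]:
    overlay(s,c,'t0o.png',(260,195,370,355),5)
s=snap('wrist');overlay(s,c,'w3o.png',(270,160,400,370),4)
for z in 1,: pass
E
python3 -c "
import cv2,numpy as np
a=cv2.imread('pics/t0o.png');b=cv2.imread('pics/w3o.png')
cv2.imwrite('pics/t0o.png',cv2.resize(a,None,fx=.74,fy=.74))
print(a.shape,b.shape);b=cv2.resize(b,None,fx=.7,fy=.7);a=cv2.resize(a,None,fx=.73,fy=.73,interpolation=cv2.INTER_AREA)
c=np.zeros((600,800,3),np.uint8);c[:a.shape[0],:a.shape[1]]=a;c[:b.shape[0],410:410+b.shape[1]]=b;cv2.imwrite('pics/cmp.png',c)"
```

```text
(800, 550, 3) (840, 520, 3)
```

View pics/cmp.png

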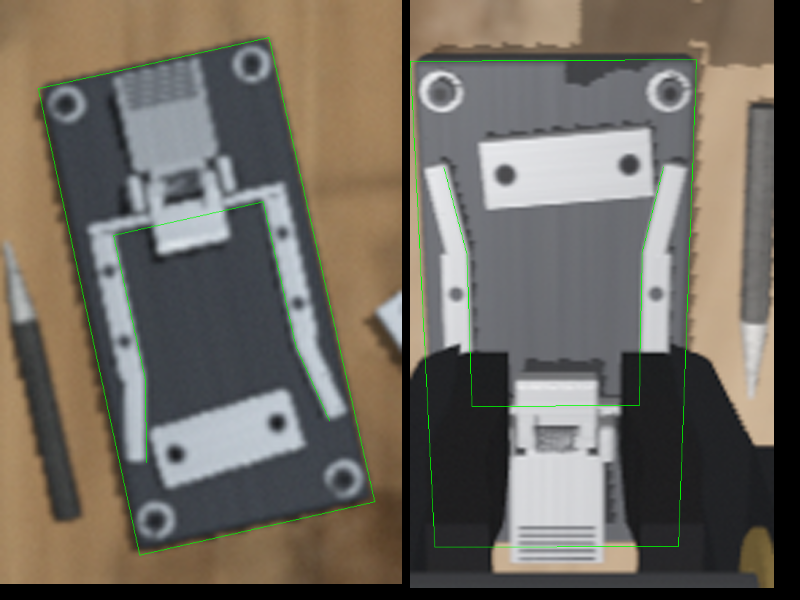

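```bash
cat >> h.py <<'E'
C=(539.3,198.3,13)
def gf(x,y,z,yd=103): 
    st=r.get_state();print('tcp in fixture',W2F(st['tool_pos'],C).round(1)); goto(F2W([x,y,z],C)[0],yd)
E
python3 -c "
from h import *
gf(-90,1,100)"
```

```text
tcp in fixture [[-80.1   6.  250.1]]
t 2.23 pos [0.4599 0.1861 0.2501] F [-0.5  1.1  0.1] op 0.197 
 shift mm [ 10.   -5.2 150.1] rot [ 0.07  0.06 -0.02] n 3.6
```

send_rows(
  moves=[0.01, -0.005, 0.04, 0, 0, 0, 0.01, -0.005, 0.08, 0, 0, 0, 0.01, -0.005, 0.12, 0, 0, 0, 0.01, -0.005, 0.15, 0, 0, 0, 0.01, -0.005, 0.17, 0, 0, 0],
  claw=0.7,
)

```text
clock: 2.65
tool_pos: [0.4495, 0.1817, 0.0777]
eef_rot: [-0.115, 0.993, 0.001, -0.001]
contact_force: [-0.6, -0.0, -0.1]
opening: 0.15
```

```bash
python3 -c "
from h import *
gf(-90,1,44.5)
s=snap('wrist','w4.png');snap('side','s4.png');overlay(s,C,'w4o.png',(200,120,440,320),3)"
```

```text
tcp in fixture [[-91.2   4.   77.7]]
t 2.65 pos [0.4495 0.1817 0.0777] F [-0.6 -0.  -0.1] op 0.15 
 shift mm [-1.3 -3.1 33.2] rot [ 0.12 -0.08  0.25] n 0.8
```

View pics/w4o.png

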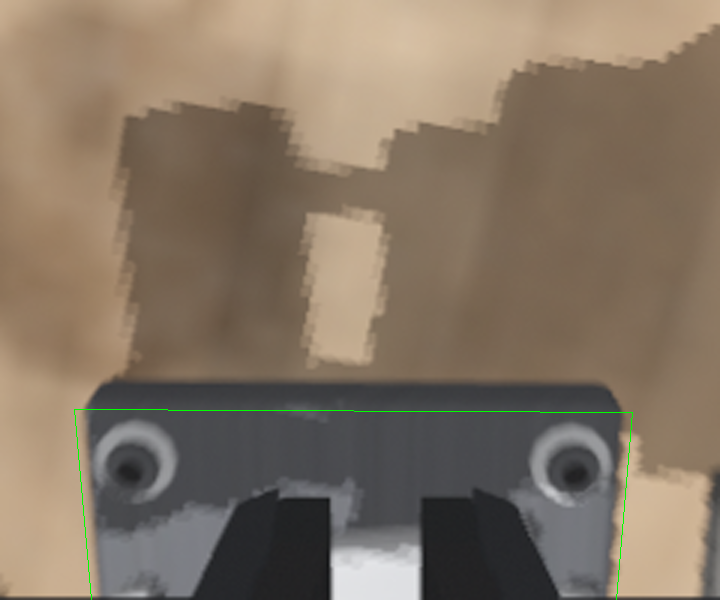

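View pics/s4.png

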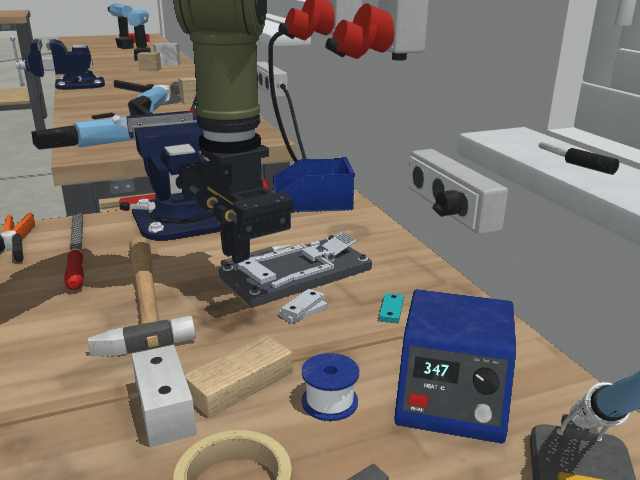

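send_rows(
  moves=[0, -0.002, 0.01, 0, 0, 0, 0, -0.002, 0.02, 0, 0, 0, 0, -0.002, 0.028, 0, 0, 0, 0, -0.002, 0.033, 0, 0, 0, 0, -0.002, 0.033, 0, 0, 0],
)

```text
clock: 3.17
tool_pos: [0.4493, 0.1803, 0.0447]
eef_rot: [-0.116, 0.993, 0.0, -0.002]
contact_force: [0.4, -0.0, -0.0]
opening: 0.151
```

```bash
python3 -c "
from h import *
gf(-90,1,44.5)
s=snap('side','s5.png');cv2.imwrite('pics/s5c.png',cv2.resize(s['image'][200:320,200:400,::-1],None,fx=4,fy=4,interpolation=2))"
```

```text
tcp in fixture [[-91.7   2.8  44.7]]
t 3.17 pos [0.4493 0.1803 0.0447] F [ 0.4 -0.  -0. ] op 0.151 
 shift mm [-1.7 -1.8  0.2] rot [ 0.07 -0.2   0.34] n 0.1
```

View pics/s5c.png

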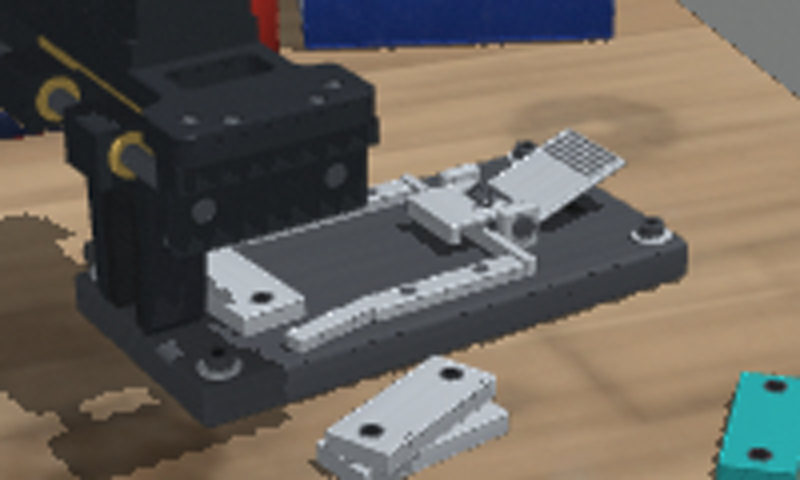

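send_rows(
  moves=[-0.008, -0.001, 0, 0, 0, 0.3, -0.016, -0.002, 0, 0, 0, 0.3, -0.024, -0.002, 0, 0, 0, 0.3, -0.032, -0.002, 0, 0, 0, 0.3, -0.04, -0.002, 0, 0, 0, 0.3],
)

```text
clock: 3.63
tool_pos: [0.4892, 0.1872, 0.0458]
eef_rot: [-0.113, 0.994, 0.0, -0.002]
contact_force: [-0.7, -0.5, 0.6]
opening: 0.149
```

```bash
python3 -c "
from h import *
gf(-19,1,44.5)
s=snap('side','s6.png');cv2.imwrite('pics/s6c.png',cv2.resize(s['image'][200:320,200:400,::-1],None,fx=4,fy=4,interpolation=2))"
```

```text
tcp in fixture [[-51.3   0.5  45.8]]
t 3.63 pos [0.4892 0.1872 0.0458] F [-0.7 -0.5  0.6] op 0.149 
 shift mm [-32.3   0.5   1.2] rot [ 0.04 -0.18  0.  ] n 0.8
```

View pics/s6c.png

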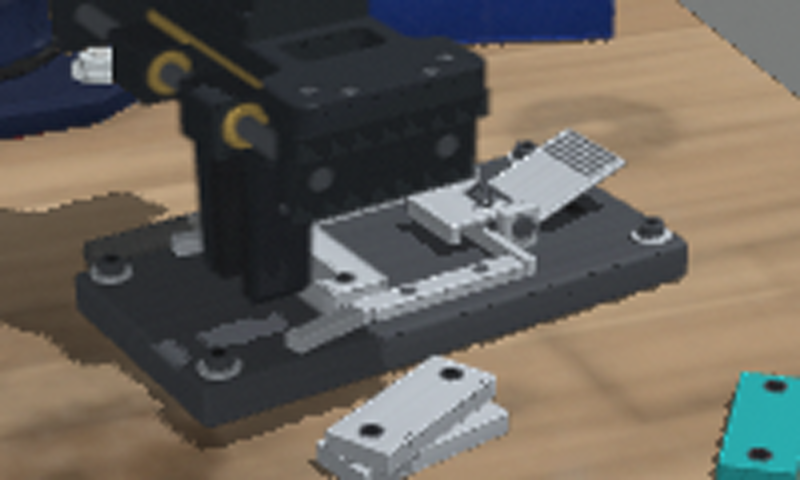

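send_rows(
  moves=[-0.007, 0, 0.0015, 0, 0, 0, -0.014, 0, 0.0015, 0, 0, 0, -0.02, 0, 0.0015, 0, 0, 0, -0.026, 0, 0.0015, 0, 0, 0, -0.029, 0, 0.0015, 0, 0, 0],
)

```text
clock: 4.1
tool_pos: [0.5206, 0.1945, 0.0445]
eef_rot: [-0.113, 0.994, 0.001, 0.0]
contact_force: [0.6, 0.0, 0.4]
opening: 0.15
```

```bash
python3 -c "
from h import *
gf(-19,1,44.5)
s=snap('side','s7.png');cv2.imwrite('pics/s7c.png',cv2.resize(s['image'][210:310,240:400,::-1],None,fx=5,fy=5,interpolation=2))"
```

```text
tcp in fixture [[-19.1   0.6  44.5]]
t 4.1 pos [0.5206 0.1945 0.0445] F [0.6 0.  0.4] op 0.15 
 shift mm [-0.1  0.4 -0. ] rot [ 0.12  0.06 -0.07] n 0.0
```

View pics/s7c.png

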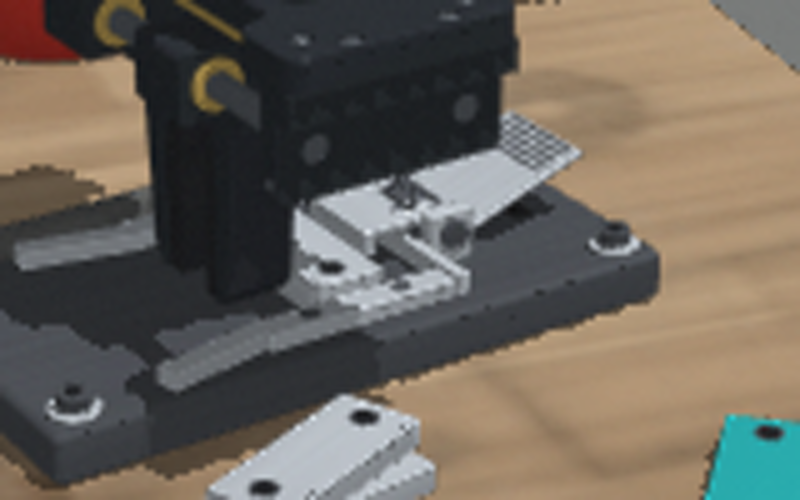

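send_rows(
  moves=[-0.001, 0, 0, 0, 0, 0, -0.002, 0, 0, 0, 0, 0, -0.002, 0, 0, 0, 0, 0, -0.002, 0, 0, 0, 0, 0, -0.002, 0, 0, 0, 0, 0],
)

```text
clock: 4.57
tool_pos: [0.5223, 0.1949, 0.0443]
eef_rot: [-0.113, 0.994, 0.001, 0.0]
contact_force: [-2.2, -0.7, -0.2]
opening: 0.152
```

send_rows(
  moves=[0.008, 0, 0, 0, 0, 0, 0.016, 0, -0.002, 0, 0, 0, 0.03, 0, -0.03, 0, 0, 0, 0.045, 0, -0.07, 0, 0, 0, 0.05, 0, -0.1, 0, 0, 0],
)

```text
clock: 4.98
tool_pos: [0.471, 0.1829, 0.1455]
eef_rot: [-0.114, 0.994, 0.0, -0.001]
contact_force: [0.1, 0.8, 0.2]
opening: 0.151
```

```bash
python3 -c "
from h import *
gf(32,0,120,13)
s=snap('side','s8.png');cv2.imwrite('pics/s8c.png',cv2.resize(s['image'][210:310,240:400,::-1],None,fx=5,fy=5,interpolation=2))
s=snap('wrist','w8.png');cv2.imwrite('pics/w8c.png',cv2.resize(s['image'][100:400,160:480,::-1],None,fx=2,fy=2,interpolation=2))"
```

```text
tcp in fixture [[-70.1   0.4 145.5]]
t 4.98 pos [0.471  0.1829 0.1455] F [0.1 0.8 0.2] op 0.151 
 shift mm [-102.1   -0.5   25.2] rot [-8.000e-02 -1.300e-01  9.003e+01] n 12.6
```

View pics/s8c.png

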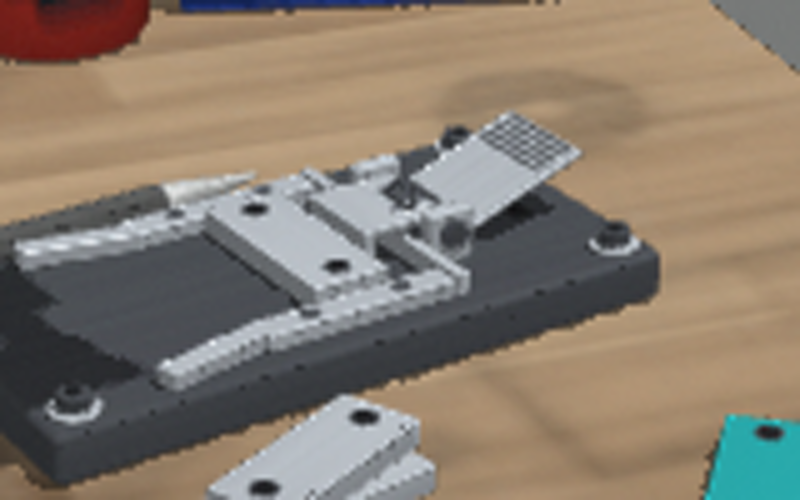

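View pics/w8c.png

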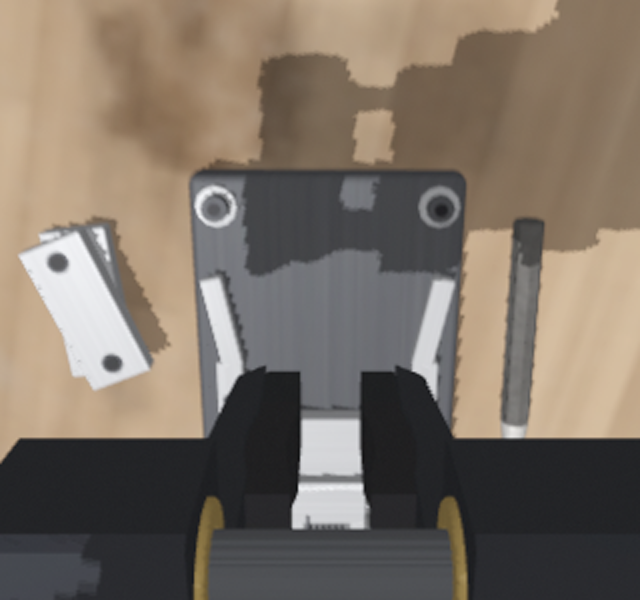

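```bash
python3 -c "
from h import *
print(r.get_state()['q'].round(2))
gf(32,0,145,13)
gf(32,0,145,193)"
```

```text
[-0.25  0.74 -0.34  2.02  0.52  0.46  0.82]
tcp in fixture [[-66.4   1.1 148.4]]
t 5.08 pos [0.4743 0.1844 0.1484] F [ 1.7  0.5 -0.2] op 0.148 
 shift mm [-98.4  -1.    4.1] rot [ 0.48  0.16 89.97] n 12.6
tcp in fixture [[-66.4   1.1 148.4]]
t 5.08 pos [0.4743 0.1844 0.1484] F [ 1.7  0.5 -0.2] op 0.148 
 shift mm [-98.4  -1.    4.1] rot [ -0.16   0.48 -90.03] n 12.6
```

```bash
python3 -c "
from h import *
for n in ['top','side']:
    s=snap(n,n+'9.png');p=pts(s,np.ones((480,640),bool))
    for lo in [.1,.15,.2,.25,.3,.35,.4,.5]:
        q=p[(p[:,2]>lo)&(p[:,2]<lo+.05+.05*(lo>.38))&(p[:,0]>.53)&(p[:,0]<.72)&(p[:,1]>.15)&(p[:,1]<.5)]
        if len(q): 
            i=q[:,1].argmin();print(n,lo,len(q),q[i].round(3),q.min(0).round(3),q.max(0).round(3))
"
```

```text
top 0.1 29 [0.54  0.425 0.147] [0.535 0.425 0.105] [0.541 0.434 0.147]
top 0.15 12 [0.541 0.424 0.16 ] [0.539 0.424 0.15 ] [0.542 0.427 0.161]
top 0.25 344 [0.698 0.33  0.298] [0.647 0.33  0.286] [0.699 0.391 0.3  ]
top 0.3 3610 [0.708 0.327 0.307] [0.65  0.327 0.3  ] [0.72  0.394 0.35 ]
top 0.35 73 [0.712 0.35  0.35 ] [0.712 0.35  0.35 ] [0.72  0.372 0.353]
top 0.4 6 [0.531 0.194 0.466] [0.53  0.194 0.454] [0.531 0.197 0.466]
side 0.25 615 [0.7   0.324 0.295] [0.646 0.324 0.272] [0.72  0.382 0.3  ]
side 0.3 1249 [0.706 0.323 0.312] [0.649 0.323 0.3  ] [0.72  0.389 0.35 ]
side 0.35 6 [0.712 0.352 0.351] [0.71  0.352 0.35 ] [0.713 0.362 0.351]
```

View pics/top9.png

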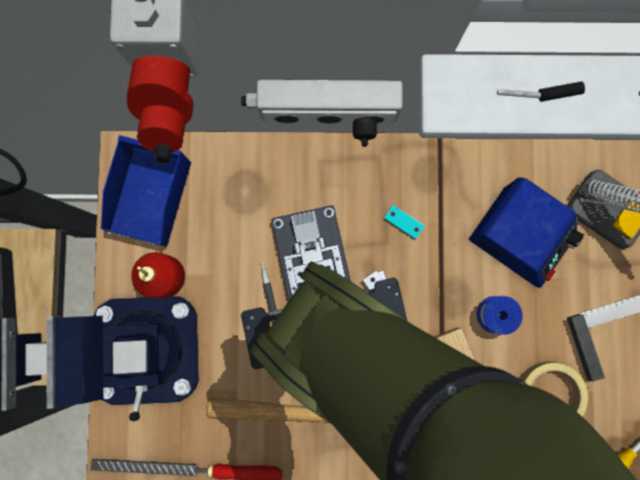

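send_rows(
  moves=[-0.006, 0, 0, 0, 0, 6, -0.012, 0, 0, 0, 0, 12, -0.018, 0, 0, 0, 0, 18, -0.024, 0, 0, 0, 0, 24, -0.03, 0, 0, 0, 0, 30],
  claw=-0.59,
)

```text
clock: 5.6
tool_pos: [0.5033, 0.1901, 0.1438]
eef_rot: [0.151, 0.989, 0.001, 0.0]
contact_force: [-0.0, 1.3, -0.4]
opening: 0.506
```

```bash
python3 -c "
from h import *
gf(23,0,130,13)"
```

```text
tcp in fixture [[-3.700e+01  1.000e-01  1.438e+02]]
t 5.6 pos [0.5033 0.1901 0.1438] F [-0.   1.3 -0.4] op 0.506 
 shift mm [-51.8  30.2  13.9] rot [ 1.100e-01 -4.000e-02  5.963e+01] n 8.3
```

send_rows(
  moves=[-0.005, 0.003, 0, 0, 0, 6, -0.01, 0.006, 0, 0, 0, 12, -0.015, 0.009, 0, 0, 0, 18, -0.02, 0.012, 0, 0, 0, 24, -0.026, 0.015, 0, 0, 0, 30],
)

```text
clock: 6.02
tool_pos: [0.5323, 0.1963, 0.1422]
eef_rot: [0.404, 0.915, -0.0, -0.0]
contact_force: [-0.3, -0.6, 0.1]
opening: 0.798
```

```bash
python3 -c "
from h import *
gf(23,0,130,13)"
```

```text
tcp in fixture [[ -7.3  -0.4 142.2]]
t 6.02 pos [0.5323 0.1963 0.1422] F [-0.3 -0.6  0.1] op 0.798 
 shift mm [-14.5  26.6  12.1] rot [-0.05 -0.03 29.35] n 4.1
```

send_rows(
  moves=[-0.003, 0.006, 0.003, 0, 0, 6, -0.006, 0.012, 0.006, 0, 0, 12, -0.009, 0.018, 0.009, 0, 0, 18, -0.012, 0.024, 0.012, 0, 0, 24, -0.0145, 0.0265, 0.012, 0, 0, 29.4],
)

```text
clock: 6.43
tool_pos: [0.5617, 0.2035, 0.1279]
eef_rot: [0.625, 0.781, -0.001, -0.0]
contact_force: [-0.5, 0.8, 0.9]
opening: 0.795
```

```bash
python3 -c "
from h import *
s=snap('wrist')
gf(23,0,62,13)
s=snap('wrist','w10.png');overlay(s,C,'w10o.png',(120,100,520,400),2)
s=snap('side','s10.png');cv2.imwrite('pics/s10c.png',cv2.resize(s['image'][160:310,200:400,::-1],None,fx=4,fy=4,interpolation=2))"
```

```text
tcp in fixture [[ 23.6  -0.2 128.2]]
t 6.48 pos [0.5624 0.2034 0.1282] F [ 0.9 -0.7 -0.6] op 0.794 
 shift mm [ 0.3 -0.5 66.2] rot [-0.09  0.08 -0.54] n 1.6
```

View pics/w10o.png

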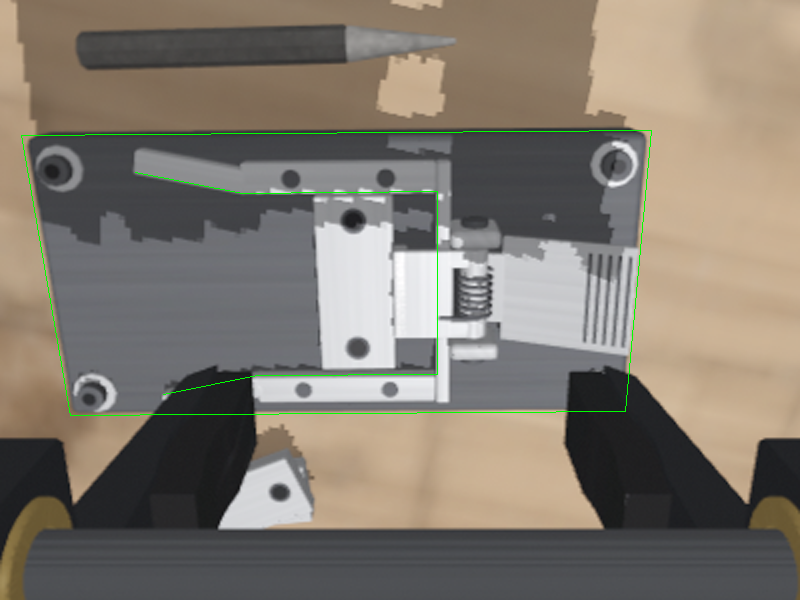

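View pics/s10c.png

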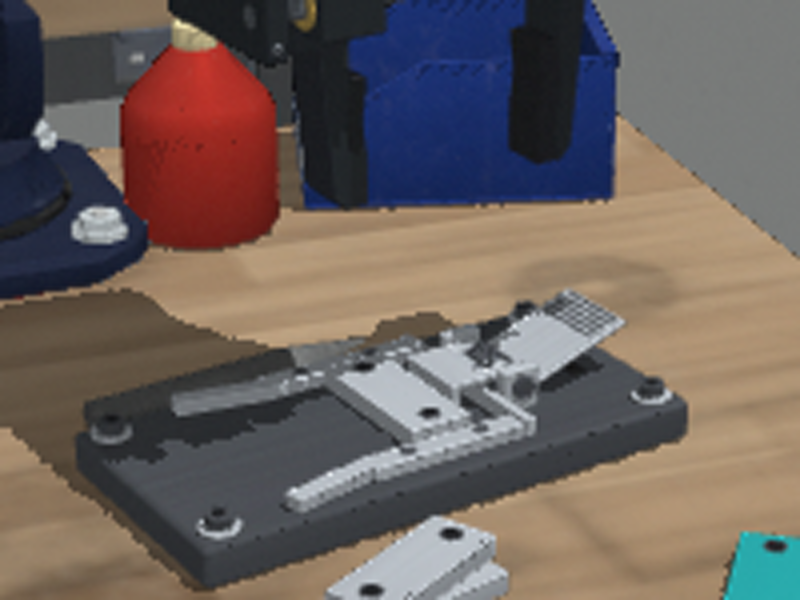

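send_rows(
  moves=[0, -0.001, 0.02, 0, 0, -0.5, 0, -0.002, 0.04, 0, 0, -0.5, 0, -0.002, 0.055, 0, 0, -0.5, 0, -0.002, 0.064, 0, 0, -0.5, 0, -0.002, 0.066, 0, 0, -0.5],
)

```text
clock: 7.0
tool_pos: [0.5578, 0.202, 0.0608]
eef_rot: [0.618, 0.786, -0.003, -0.001]
contact_force: [-0.2, 0.2, -0.3]
opening: 0.796
```

```bash
python3 -c "
from h import *
gf(22,0,44.5,13)
s=snap('side','s11.png');cv2.imwrite('pics/s11c.png',cv2.resize(s['image'][190:310,220:380,::-1],None,fx=5,fy=5,interpolation=2))"
```

```text
tcp in fixture [[18.9 -0.6 60.8]]
t 7.0 pos [0.5578 0.202  0.0608] F [-0.2  0.2 -0.3] op 0.796 
 shift mm [ 0.6  3.2 16.2] rot [-0.36  0.12  0.69] n 0.4
```

View pics/s11c.png

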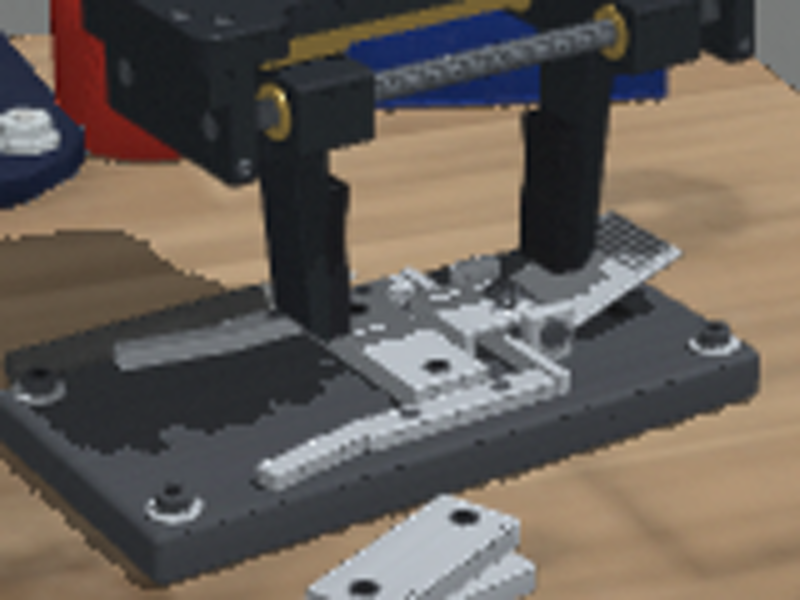

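send_rows(
  moves=[0, 0.003, 0, 0, 0, 0.5, 0, 0.003, 0.004, 0, 0, 0.5, 0, 0.003, 0.008, 0, 0, 0.5, 0, 0.003, 0.012, 0, 0, 0.5, 0, 0.003, 0.014, 0, 0, 0.5],
)

```text
clock: 7.47
tool_pos: [0.5623, 0.2032, 0.048]
eef_rot: [0.621, 0.784, -0.001, -0.0]
contact_force: [-1.1, 0.2, 6.2]
opening: 0.795
```

```bash
python3 -c "
from h import *
gf(22,0,44.5,13)
s=snap('side','s12.png');cv2.imwrite('pics/s12c.png',cv2.resize(s['image'][190:310,220:380,::-1],None,fx=5,fy=5,interpolation=2))"
```

```text
tcp in fixture [[23.5 -0.4 48. ]]
t 7.47 pos [0.5623 0.2032 0.048 ] F [-1.1  0.2  6.2] op 0.795 
 shift mm [ 0.4 -1.5  3.5] rot [-0.14  0.09  0.17] n 0.1
```

View pics/s12c.png

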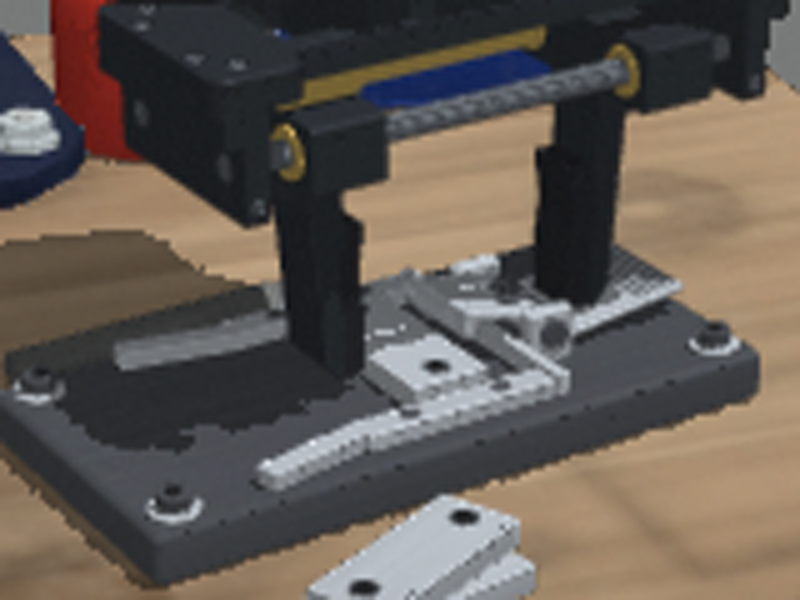

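send_rows(
  moves=[0, -0.001, 0.001, 0, 0, 0, 0, -0.001, 0.002, 0, 0, 0, 0, -0.001, 0.003, 0, 0, 0, 0, -0.001, 0.0035, 0, 0, 0, 0, -0.001, 0.004, 0, 0, 0],
)

```text
clock: 7.93
tool_pos: [0.5618, 0.2031, 0.0453]
eef_rot: [0.621, 0.784, -0.001, 0.0]
contact_force: [-3.8, -1.4, 17.6]
opening: 0.796
```

```bash
python3 -c "
from h import *
gf(22,0,44.5,13)
s=snap('side','s13.png');cv2.imwrite('pics/s13c.png',cv2.resize(s['image'][190:310,220:380,::-1],None,fx=5,fy=5,interpolation=2))"
```

```text
tcp in fixture [[23.  -0.4 45.3]]
t 7.93 pos [0.5618 0.2031 0.0453] F [-3.8 -1.4 17.6] op 0.796 
 shift mm [ 0.4 -1.   0.8] rot [-0.05  0.08  0.17] n 0.0
```

View pics/s13c.png

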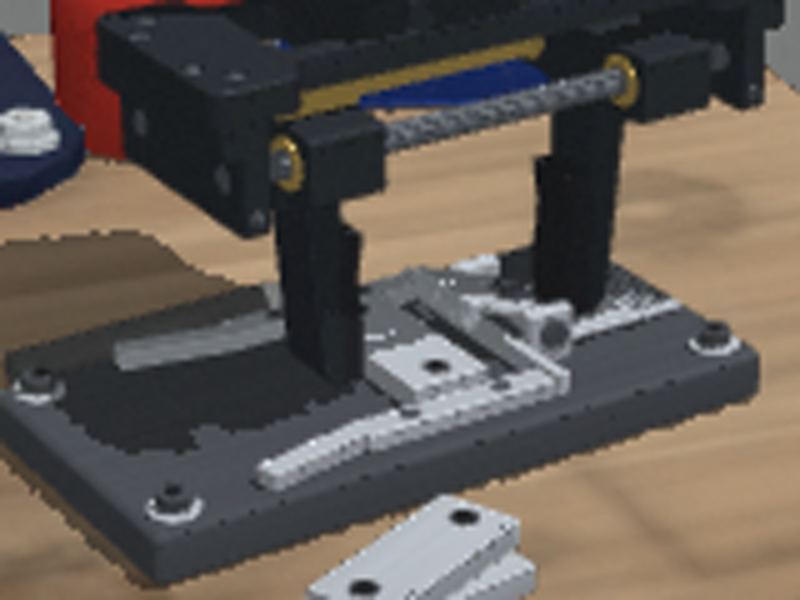

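send_rows(
  moves=[0, 0.002, 0.0012, 0, 0, 0, 0, 0.004, 0.0012, 0, 0, 0, 0, 0.006, 0.0012, 0, 0, 0, 0, 0.008, 0.0012, 0, 0, 0, 0, 0.01, 0.0012, 0, 0, 0],
)

```text
clock: 8.4
tool_pos: [0.5627, 0.2032, 0.0458]
eef_rot: [0.621, 0.784, -0.009, -0.005]
contact_force: [-24.9, -5.5, 37.0]
opening: 0.792
```

```bash
python3 -c "
from h import *
gf(42,0,44.5,13)
s=snap('side','s14.png');cv2.imwrite('pics/s14c.png',cv2.resize(s['image'][190:310,220:380,::-1],None,fx=5,fy=5,interpolation=2))
s=snap('wrist','w14.png')"
```

```text
tcp in fixture [[23.9 -0.5 45.8]]
t 8.4 pos [0.5627 0.2032 0.0458] F [-24.9  -5.5  37. ] op 0.792 
 shift mm [ 0.4 18.1  0.9] rot [-1.13  0.14  0.22] n 0.4
```

View pics/s14c.png

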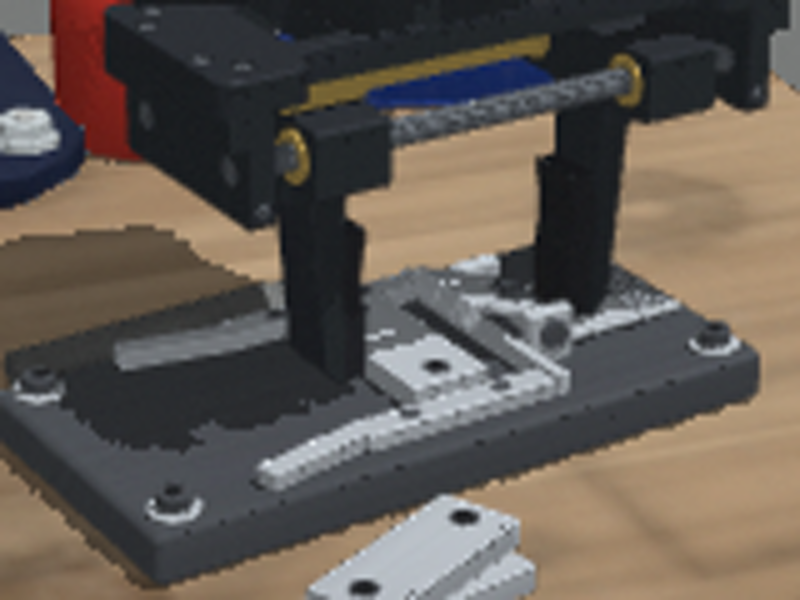

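View pics/w14.png

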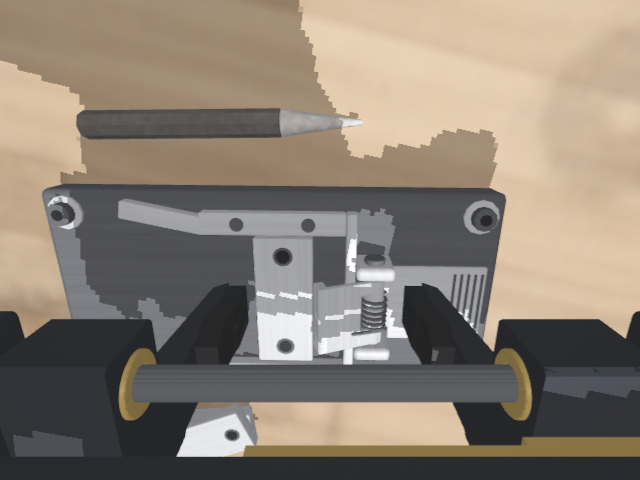

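Friction locks the fingertip on the tail when the whole tool slides. I'll lift off, open wider, and push by closing the jaws while the arm follows. That way the tail finger stays put.

send_rows(
  moves=[0, -0.001, -0.003, -1.1, 0, 0, 0, -0.001, -0.006, -1.1, 0, 0, 0, 0.0, -0.01, -1.1, 0, 0, 0, 0.002, -0.014, -1.1, 0, 0, 0, 0.002, -0.016, -1.1, 0, 0],
  claw=-0.8,
  grip_force=20,
)

```text
clock: 8.92
tool_pos: [0.5663, 0.2041, 0.0623]
eef_rot: [0.621, 0.784, 0.0, 0.002]
contact_force: [0.8, 0.6, 0.2]
opening: 0.899
```

```bash
python3 -c "
from h import *
gf(26,0,47,13)
s=snap('side','s15.png');cv2.imwrite('pics/s15c.png',cv2.resize(s['image'][190:310,220:380,::-1],None,fx=5,fy=5,interpolation=2))"
```

```text
tcp in fixture [[27.6 -0.4 62.3]]
t 8.92 pos [0.5663 0.2041 0.0623] F [0.8 0.6 0.2] op 0.899 
 shift mm [ 0.4 -1.6 15.3] rot [0.12 0.13 0.21] n 0.4
```

View pics/s15c.png

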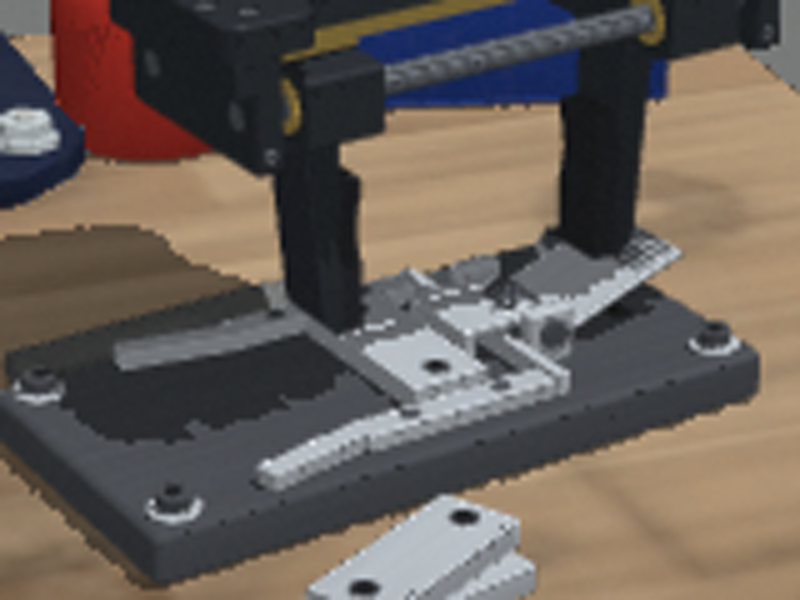

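send_rows(
  moves=[0, -0.001, 0.004, 0, 0, 0, 0, -0.001, 0.008, 0, 0, 0, 0, -0.001, 0.012, 0, 0, 0, 0, -0.001, 0.016, 0, 0, 0, 0, -0.001, 0.017, 0, 0, 0],
)

```text
clock: 9.38
tool_pos: [0.5662, 0.2041, 0.0452]
eef_rot: [0.621, 0.784, 0.001, 0.002]
contact_force: [-0.5, -0.1, 11.8]
opening: 0.901
```

```bash
python3 -c "
from h import *
gf(26,0,45,13)"
```

```text
tcp in fixture [[27.5 -0.4 45.2]]
t 9.38 pos [0.5662 0.2041 0.0452] F [-0.5 -0.1 11.8] op 0.901 
 shift mm [ 0.4 -1.5  0.2] rot [0.23 0.12 0.2 ] n 0.0
```

send_rows(
  moves=[0, 0.002, 0.0005, 0, 0, 0, 0, 0.003, 0.0005, 0, 0, 0, 0, 0.003, 0.0005, 0, 0, 0, 0, 0.003, 0.0005, 0, 0, 0, 0, 0.003, 0.0005, 0, 0, 0],
  claw=-0.66,
)

```text
clock: 9.8
tool_pos: [0.5692, 0.2048, 0.0452]
eef_rot: [0.621, 0.784, 0.001, 0.002]
contact_force: [-0.6, -0.2, 9.2]
opening: 0.831
```

```bash
python3 -c "
from h import *
gf(37,0,45,13)"
```

```text
tcp in fixture [[30.6 -0.4 45.2]]
t 9.8 pos [0.5692 0.2048 0.0452] F [-0.6 -0.2  9.2] op 0.831 
 shift mm [0.4 6.4 0.2] rot [0.24 0.11 0.2 ] n 0.2
```

send_rows(
  moves=[0, 0.001, 0.001, 0, 0, 0, 0, 0.003, 0.001, 0, 0, 0, 0, 0.003, 0.001, 0, 0, 0, 0, 0.003, 0.001, 0, 0, 0, 0, 0.003, 0.001, 0, 0, 0],
  claw=-0.52,
)

```text
clock: 10.22
tool_pos: [0.5722, 0.2055, 0.0452]
eef_rot: [0.621, 0.784, 0.001, 0.002]
contact_force: [-1.7, -0.8, 11.9]
opening: 0.76
```

```bash
python3 -c "
from h import *
gf(37,0,45,13)
s=snap('side','s16.png');cv2.imwrite('pics/s16c.png',cv2.resize(s['image'][190:310,220:380,::-1],None,fx=5,fy=5,interpolation=2))
s=snap('wrist','w16.png')"
```

```text
tcp in fixture [[33.7 -0.4 45.2]]
t 10.22 pos [0.5722 0.2055 0.0452] F [-1.7 -0.8 11.9] op 0.76 
 shift mm [0.4 3.3 0.2] rot [0.27 0.11 0.19] n 0.1
```

View pics/s16c.png

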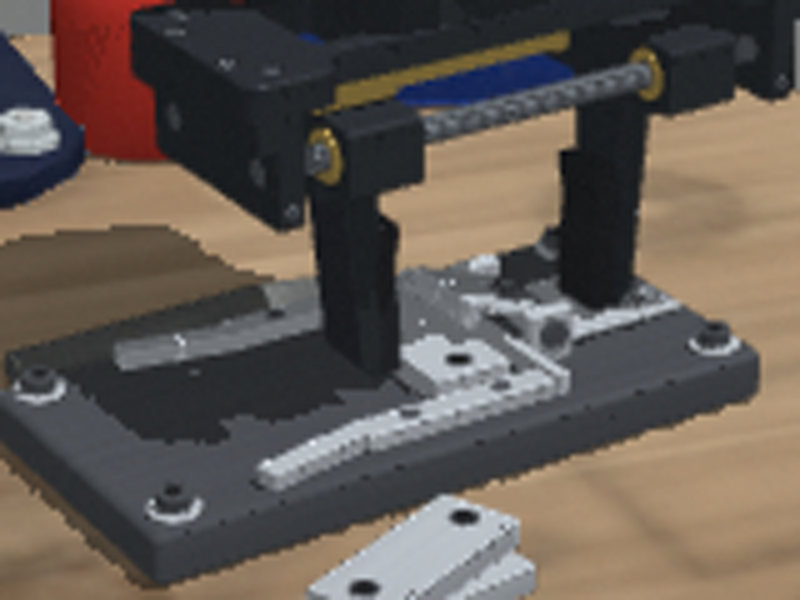

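View pics/w16.png

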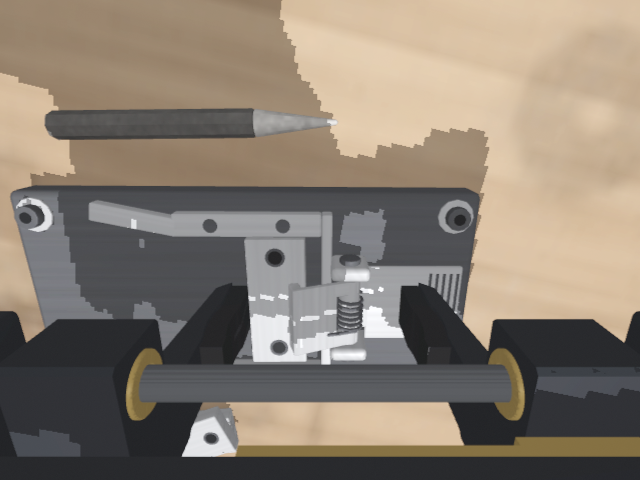

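Coupon is now under the raised lip, with the rear pad at about x = 0. I'll continue.

send_rows(
  moves=[0, 0.001, 0.001, 0, 0, 0, 0, 0.0025, 0.001, 0, 0, 0, 0, 0.0025, 0.001, 0, 0, 0, 0, 0.0025, 0.001, 0, 0, 0, 0, 0.0025, 0.001, 0, 0, 0],
  claw=-0.4,
)

```text
clock: 10.73
tool_pos: [0.5748, 0.2061, 0.0452]
eef_rot: [0.621, 0.784, 0.001, 0.002]
contact_force: [-2.1, -0.4, 12.4]
opening: 0.698
```

```bash
python3 -c "
from h import *
gf(37,0,45,13)"
```

```text
tcp in fixture [[36.3 -0.4 45.2]]
t 10.73 pos [0.5748 0.2061 0.0452] F [-2.1 -0.4 12.4] op 0.698 
 shift mm [0.4 0.7 0.2] rot [0.29 0.1  0.19] n 0.1
```

send_rows(
  moves=[0, 0.001, 0.001, 0, 0, 0, 0, 0.001, 0.001, 0, 0, 0, 0, 0.001, 0.001, 0, 0, 0, 0, 0.001, 0.001, 0, 0, 0, 0, 0.001, 0.001, 0, 0, 0],
  claw=-0.32,
)

```text
clock: 11.15
tool_pos: [0.5749, 0.2061, 0.0452]
eef_rot: [0.621, 0.784, 0.001, 0.002]
contact_force: [-4.4, -1.7, 15.2]
opening: 0.665
```

```bash
python3 -c "
from h import *
gf(37,0,45,13)
s=snap('side','s17.png');cv2.imwrite('pics/s17c.png',cv2.resize(s['image'][220:300,260:360,::-1],None,fx=7,fy=7,interpolation=2))
s=snap('wrist','w17.png');cv2.imwrite('pics/w17c.png',cv2.resize(s['image'][180:400,180:460,::-1],None,fx=2.7,fy=2.7,interpolation=2))"
```

```text
tcp in fixture [[36.4 -0.4 45.2]]
t 11.15 pos [0.5749 0.2061 0.0452] F [-4.4 -1.7 15.2] op 0.665 
 shift mm [0.4 0.6 0.2] rot [0.2  0.1  0.18] n 0.0
```

View pics/s17c.png

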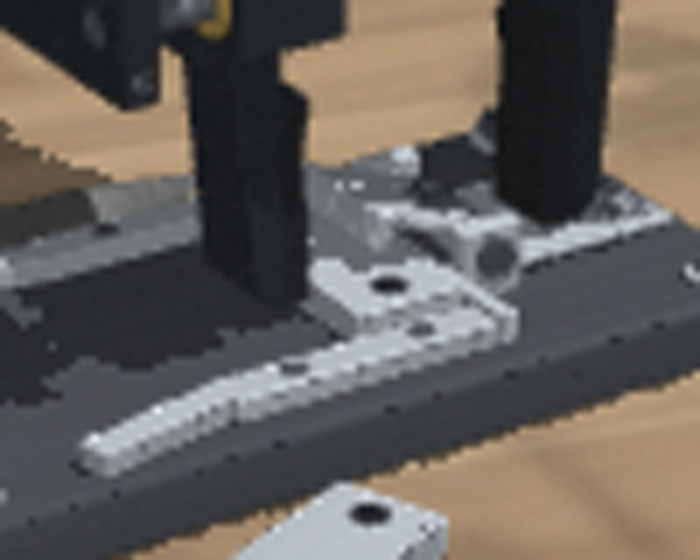

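View pics/w17c.png

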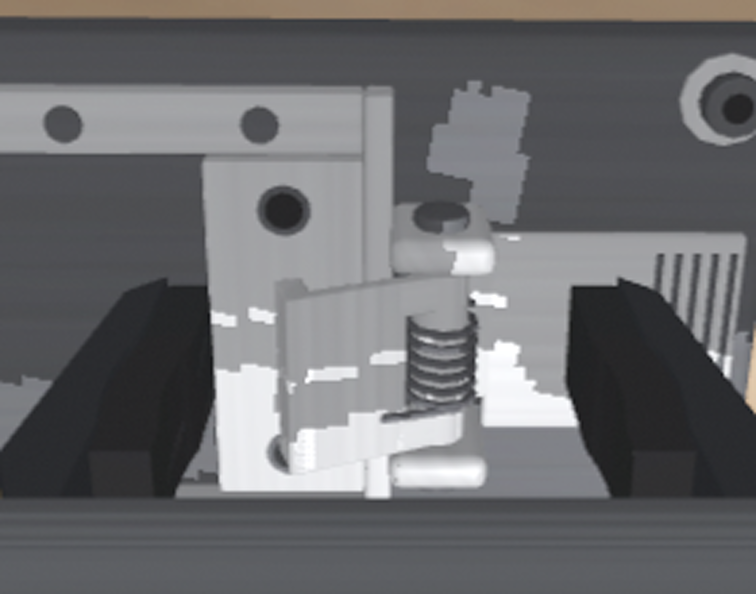

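send_rows(
  moves=[0, 0.001, 0.001, 0, 0, 0, 0, 0.001, 0.001, 0, 0, 0, 0, 0.001, 0.001, 0, 0, 0, 0, 0.001, 0.001, 0, 0, 0, 0, 0.001, 0.001, 0, 0, 0],
  claw=-0.24,
)

```text
clock: 11.67
tool_pos: [0.5734, 0.2058, 0.0453]
eef_rot: [0.621, 0.784, -0.001, 0.0]
contact_force: [-7.1, -1.7, 19.6]
opening: 0.622
```

```bash
python3 -c "
from h import *
gf(37,0,45,13)
s=snap('wrist','w18.png');cv2.imwrite('pics/w18c.png',cv2.resize(s['image'][200:380,220:400,::-1],None,fx=3.3,fy=3.3,interpolation=2))"
```

```text
tcp in fixture [[34.9 -0.4 45.3]]
t 11.67 pos [0.5734 0.2058 0.0453] F [-7.1 -1.7 19.6] op 0.622 
 shift mm [0.4 2.1 0.3] rot [-0.08  0.11  0.17] n 0.1
```

View pics/w18c.png

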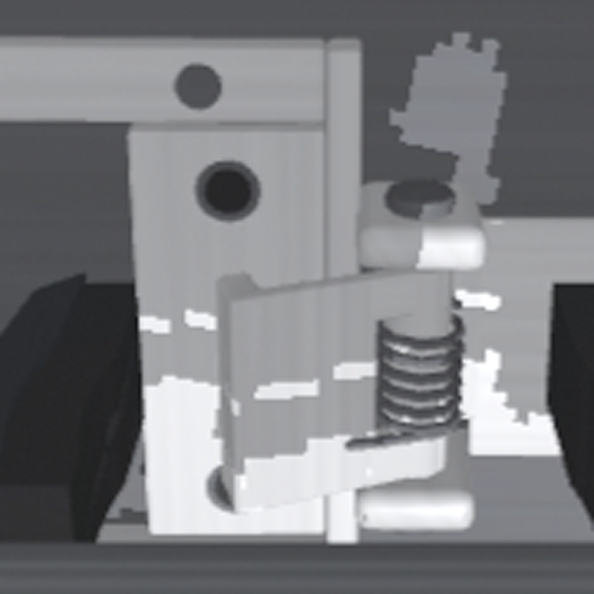

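send_rows(
  moves=[0, 0, 0.0005, 0, 0, 0, 0, 0, 0.0005, 0, 0, 0, 0, 0, 0.0005, 0, 0, 0, 0, 0, 0.0005, 0, 0, 0, 0, 0, 0.0005, 0, 0, 0],
  claw=-0.42,
)

```text
clock: 12.13
tool_pos: [0.5702, 0.205, 0.0456]
eef_rot: [0.621, 0.784, -0.004, -0.002]
contact_force: [-8.6, -2.3, 19.0]
opening: 0.711
```

```bash
python3 -c "
from h import *
gf(37,0,45,13)
s=snap('wrist','w19.png');cv2.imwrite('pics/w19c.png',cv2.resize(s['image'][200:380,220:400,::-1],None,fx=3.3,fy=3.3,interpolation=2))"
```

```text
tcp in fixture [[31.6 -0.4 45.6]]
t 12.13 pos [0.5702 0.205  0.0456] F [-8.6 -2.3 19. ] op 0.711 
 shift mm [0.4 5.4 0.5] rot [-0.47  0.13  0.18] n 0.1
```

View pics/w19c.png

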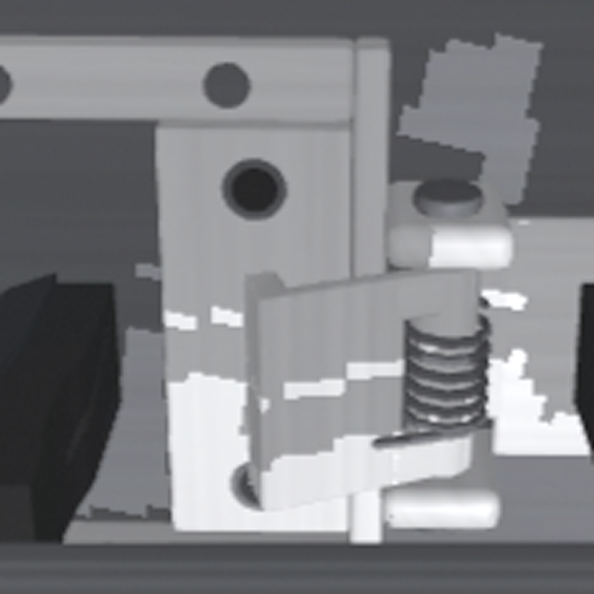

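send_rows(
  moves=[0, 0, -0.003, 0, 0, 0, 0, 0, -0.008, 0, 0, 0, 0, 0, -0.016, 0, 0, 0, 0, 0, -0.035, 0, 0, 0, 0, 0, -0.07, 0, 0, 0],
)

```text
clock: 12.6
tool_pos: [0.5675, 0.2043, 0.1128]
eef_rot: [0.621, 0.784, -0.008, -0.004]
contact_force: [0.4, -0.1, 0.6]
opening: 0.711
```

```bash
python3 -c "
from h import *
gf(37,0,45,13)
s=snap('wrist','w20.png');overlay(s,C,'w20o.png',(120,100,520,400),2)
s=snap('side','s20.png');cv2.imwrite('pics/s20c.png',cv2.resize(s['image'][210:310,240:400,::-1],None,fx=5,fy=5,interpolation=2))"
```

```text
tcp in fixture [[ 28.8  -0.5 112.8]]
t 12.6 pos [0.5675 0.2043 0.1128] F [ 0.4 -0.1  0.6] op 0.711 
 shift mm [ 0.7  9.4 67.7] rot [-1.    0.21  0.2 ] n 1.6
```

View pics/w20o.png

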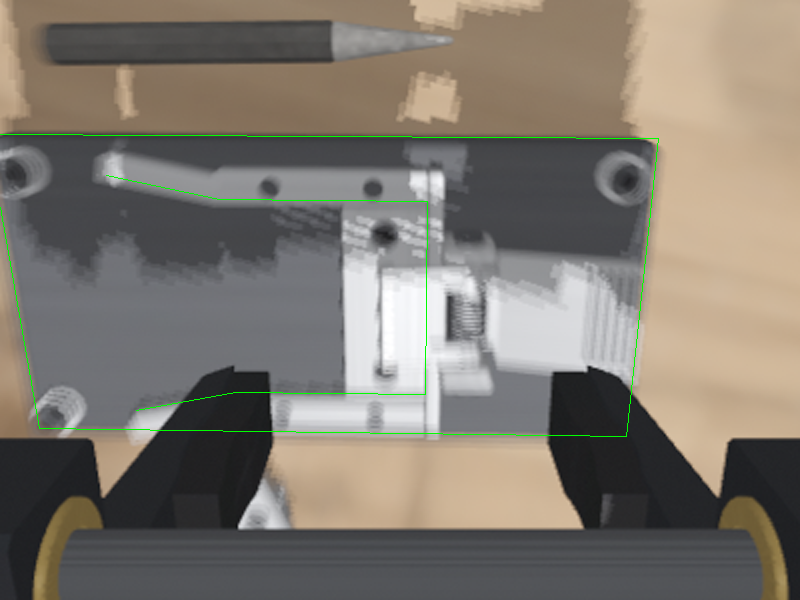

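View pics/s20c.png

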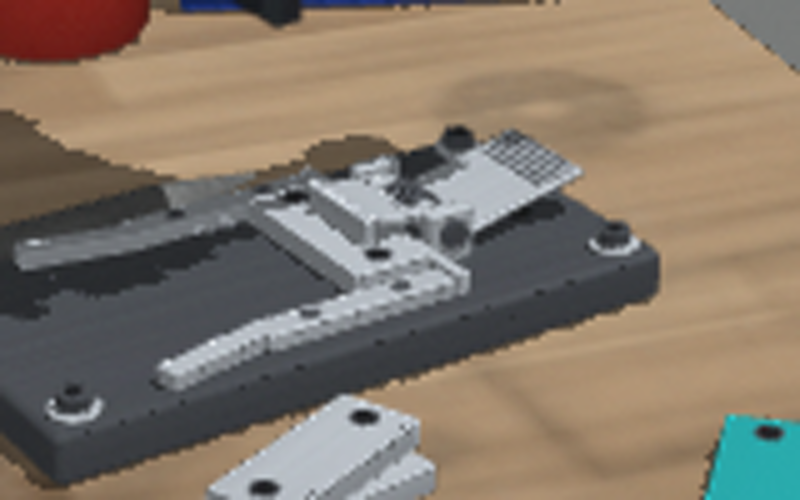

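send_rows(
  moves=[0, 0, -0.01, 0, 0, 0, 0, 0, -0.02, 0, 0, 0, 0, 0, -0.03, 0, 0, 0, 0, 0, -0.03, 0, 0, 0, 0, 0, -0.03, 0, 0, 0],
)

```text
clock: 13.12
tool_pos: [0.5731, 0.2061, 0.1498]
eef_rot: [0.621, 0.784, -0.001, 0.0]
contact_force: [-0.2, 1.0, 0.3]
opening: 0.708
```

send_rows(
  moves=[0, 0, 0, 0, 0, 0, 0, 0, 0, 0, 0, 0, 0, 0, 0, 0, 0, 0, 0, 0, 0, 0, 0, 0, 0, 0, 0, 0, 0, 0],
)

```text
clock: 13.53
tool_pos: [0.5729, 0.206, 0.1494]
eef_rot: [0.621, 0.783, -0.001, -0.0]
contact_force: [0.1, 0.0, -0.7]
opening: 0.71
```

```bash
python3 -c "
from h import *
s=snap('wrist','w21.png');cv2.imwrite('pics/w21c.png',cv2.resize(s['image'][100:350,170:450,::-1],None,fx=2.4,fy=2.4,interpolation=2))
for d in imaging.silhouettes('coupon_centre',s)[:2]:
    p=pts(s,d['pixels']);print(d['score'],rect(p),W2F([*(rect(p)[0]/1000),.024],C))"
```

```text
0.95 (array([557.8, 203.7]), 60.9, 26.3, -78.1) [[19.24058189  1.10000384 24.        ]]
0.8 (array([625.7,  58.9]), 61.2, 30.3, 58.7) [[  52.82739662 -155.26295813   24.        ]]
```

View pics/w21c.png

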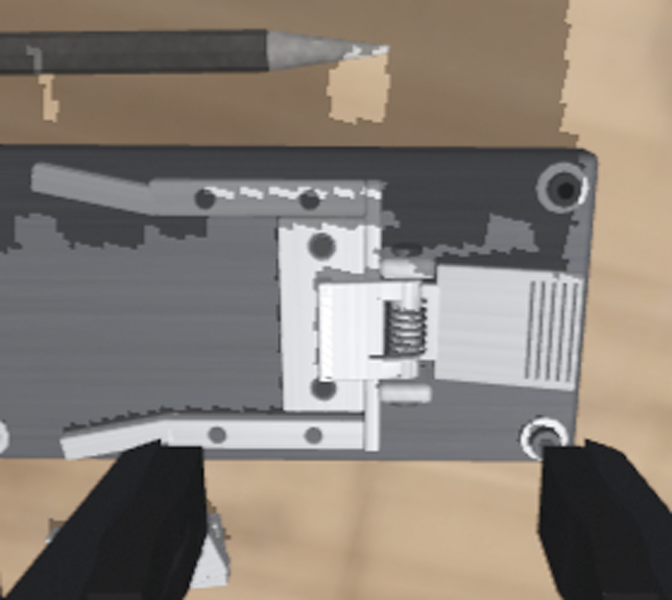

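```bash
python3 -c "
from h import *
print(r.finish_job(), r.get_state()['clock'])"
```

```text
the job is handed in; nothing more can be done
the job is handed in; nothing more can be done
```

The coupon is loaded: home against the fence, square, and clamped by the clip. I handed the job in at about 13.7 s of the 48 s; no verdict is reported.

- **What I did:**
  - Pushed the coupon up to the lip with the nearly closed jaws.
  - Turned the tool and held the clip's tail fully down with one fingertip.
  - Pushed the coupon under the lip with the other fingertip by closing the jaws.
  - Backed that fingertip off first, then lifted, so the clip closed on the coupon.
- **What went wrong:** My first try at the push slid the whole tool and stuck. The fingertip jammed on the tail, with about 37 N down and 25 N sideways. I lifted off, opened the jaws wider and closed them instead, with 9 to 20 N on the tail. The coupon was still in front of the lip then, so nothing was disturbed.
- **Last checks:**
  - While the tail was still held, the pushing pad stopped at about x = 7.1 to 7.5 mm (7 mm is fully home).
  - After release, the measured coupon centre was at 19.2 mm (19.5 mm is home). The picture shows its front edge flush along the fence and the clip resting on it.
  - The measured angle was about 1° off the fixture's. I put that down to measurement noise, since the edges look parallel in the picture.
  - I never touched the spares, the punch or the turquoise look-alike; they look in place in the pictures, though I did not measure them again.

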